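# Put the finishing kit back in its tray

## Robot

A 6-joint arm with a two-finger parallel gripper is mounted at the origin on the work surface; the furniture and walls round the work are solid. World frame = base frame: x ahead of the robot, y to its left, z up, the work surface at z = 0. Lengths are in m, angles in rad, forces in N, time in s.
With the tool pointing down it reaches from about 0.35 to 0.975 m from the base axis. Payload 17.4 kg.
Tool frame: the origin (TCP) lies on the mounting face of the last link; the fingertips stand 173 mm ahead of it and the grasp point (between the pads) lies 155 mm ahead of it; z points along the fingers, y is the line along which they close (so a half turn about z gives the same grasp; the last joint's range is limited). The gripper opens to 85 mm and grips with 20 to 120 N. Pads are 22 mm wide; open, the fingers measure 114 mm over their backs; the gripper's body (76 mm by 85 mm) begins 54 mm behind the grasp point. The pads swing forward as they close: fully open they stand 13 mm farther back than shut.
Start: joints at [1.273, 0.116, 1.442, -0, 1.584, -0.038], TCP at [0.173, 0.652, 0.405] pointing down, gripper open.
Joint ranges: [-2.83, 2.83], [-0.83, 2.19], [0.07, 2.5], [-1.14, 4.28], [0.01, 3], [-2.97, 2.97]. Speed limits (rad/s): [1.89, 1.89, 2.22, 3.14, 3.14, 3.14].

## Interface

Orientations are given as a unit quaternion [x, y, z, w].
In Python, from station import sensors, grab_frame, workorder gives the robot as it stands.
- The arm moves only by the tool send_rows, never from a script. Its argument "plan" is a list of rows, each an object of numbers: "gripper": the closure, from 0 (fully open) to 1 (shut); "x", "y", "z": the shift along the tool's x, y, z scaled (see below); "ax", "ay", "az": the turn, a rotation vector about the tool's x, y, z scaled (see below). A call has 1 to 12 rows; each row shifts and turns the commanded pose from where the row before left it, along the tool's axes as they then stand; what a row does not reach is not made up. The controller multiplies each number of a shift by 30 cm and each number of a turn by 90 degrees. A row lasts 1/12 s, in which the tool goes at most 41.7 mm and 7.16 degrees, less where a joint would pass 70% of its speed; a pose out of reach is approached as far as the arm can. A call with a number of a shift or a turn outside -1 to 1 is refused whole. A call with a gripper value outside its range is refused whole. The fingers move at their own pace and stop on an object; "grip_force" is the grip in N (left out, the last holds). Time passes only in rows, so rows that do not move let the fingers close. It gives the time, the measured TCP pose, the force, the opening and the grip force at its end, in the units of the state.
- sensors.observe(): the state, without advancing time (a new reading comes with each control period).
- grab_frame(name): name is "side" or "top" or "wrist"; returns a dict with "image" (400x640x3 uint8, red, green, blue), "fx", "fy", "cx", "cy" (pixels), "R" (3x3) and "t" (3): a world point X has camera coordinates R X + t. Camera axes: x right, y down, z forward; pixel columns grow to the right and rows downward; lengths in m; the calibration is good to about 2 mm. A picture is of the moment at which its call begins. There is no depth.
- workorder.job_done(): hands the job in; it is judged then, once.
The state is a dict: "time_s": time; "joints": joint angles; "qvel": joint speeds; "tau": joint torques, N m; "eef_pos": TCP position; "ee_rot": TCP orientation; "ft_force": force on the tool from outside, world axes, zero at the start; "wrist_torque": the same for the moment, N m; "finger_gap": finger opening in m; "finger_force": force on a finger pad.
Only numpy, scipy, OpenCV 4.12 (cv2) and the standard library are available. Lean on these libraries where they do the work, as an engineer would, in place of code of your own. Each camera call takes 0.05 s, during which the arm holds its last target. There are 200 camera calls.

## Task

Put the dust brush and the sanding block back in the wooden tray: each must lie flat on the floor of the pocket cut to its shape, the brush with its bristles in the wide end of its pocket. Let go of both and leave the glue tube and the pliers where they are.

Things in the scene. Friction and masses are not known exactly. Their poses are not given: they have to be found in the camera images.
- tray: Fixed brown wooden tray, 250 (x) x 256 (y) x 18 mm, three pockets 12 mm deep (floor 6 mm above its underside). Origin: centre of underside. Brush pocket on its +x side, long in y; block pocket, long in x, on the -x, +y side; the third (x -119 to 7, y -98 to -52 mm) holds the glue tube. A finger slot 66 mm wide, as deep as the pockets, crosses each of the two empty pockets.
- brush_pocket (a point): Middle of the brush pocket's floor (tray x 75, y 0, z 6 mm); axes as the tray's. From here the wide part is 52 mm wide, y -111 to +12; the handle part 36 mm wide, y +12 to +111; finger slot y -70 to -4, x -59 to +50 (tray's edge). The brush's origin belongs here, its axes along the tray's.
- block_pocket (a point): Middle of the block pocket's floor (tray x -50, y 62, z 6 mm); axes as the tray's. Pocket x -63 to +63, y -39 to +39 mm from here; finger slot x -33 to +33, y -62 to +66 (tray's edge). The sanding block's origin belongs here, its long (y) axis along the tray's x, either way round.
- dust_brush: Flat paint brush, pale wooden handle, metal ferrule, dark bristles, 40 x 206 x 13 mm, lying flat. Origin: centre of its underside. Its y axis is its length: bristles y -103 to -52, ferrule (40 wide, 13 thick, parallel sides, a good grip) y -52 to -22, handle about 20 mm wide towards y +103.
- brush_ferrule (a point): Centre of the brush's metal ferrule (brush y -37, z 6.5 mm), near its centre of mass; axes as the brush's.
- sanding_block: Cork sanding block with paper on its underside, 63 (x) x 110 (y) x 32 mm, lying flat. Origin: centre of its underside. Grip it across its x (about 60 mm).
- glue_tube: Blue glue tube with a white cap, 30 x 121 x 23 mm, lying in the tray's third pocket; leave it. Origin: centre of its underside.
- pliers: Red-handled pliers, 49 x 166 x 12 mm, lying flat on the table near the robot, to its left; leave them. Origin: centre of the underside.

How it is judged:
At the end, for the whole second after the job is handed in: Brush and block each lie released and at rest, right side up, in their pockets: origin within 14 mm of its pocket site in x and y, under 4 mm above it, tilt under 0.06 rad; brush along tray y within 0.17 rad, bristles at the wide end; block along tray x within 0.2 rad (x of dust_brush in the frame of brush_pocket between -0.014 and 0.014 m and y of dust_brush in the frame of brush_pocket between -0.014 and 0.014 m and z of dust_brush in the frame of brush_pocket below 0.004 m and angle between each of dust_brush, sanding_block's own z axis and vertical below 0.06 rad and angle between the y axis of dust_brush and the y axis of tray, either way round below 0.17 rad and y of brush_ferrule in the frame of brush_pocket below -0.02 m and x of sanding_block in the frame of block_pocket between -0.014 and 0.014 m and y of sanding_block in the frame of block_pocket between -0.014 and 0.014 m and z of sanding_block in the frame of block_pocket below 0.004 m and angle between the y axis of sanding_block and the x axis of tray, either way round below 0.2 rad and linear speed of each of dust_brush, sanding_block below 0.02 m/s); the robot touches nothing.
It fails at once if the glue tube is moved more than 30 mm (distance of glue_tube from where it was at the start of the episode above 0.03 m).
It fails at once if the pliers are moved more than 30 mm (distance of pliers from where it was at the start of the episode above 0.03 m).
It also fails if it takes over 48 s, if anything falls off the work surface, if the arm or the gripper's body presses on something with over 40 N, if the wrist force passes 120 N, or if a joint passes its speed limit or range.

## Working session

There is one attempt and no reset: what is moved stays moved. The work goes in short steps, Python scripts to look and compute and a tool call to move; the robot and the scene stay as the last step left them, time stands still between calls to the robot, and variables do not carry over. Pictures are saved under pics/ and viewed, at most 11 in all, crops included, and the job is handed in when it is done.

Besides the shell and the picture viewer there is one more tool, called after ">>>" as name([rows], argument=value, ...), one row to a line, values as JSON. send_rows: Moves the arm, as the interface text tells. Shifts and turns lie within -1 to 1; 1 stands for 30 cm of shift or 90 degrees of turn. Its arguments: {"type":"object","properties":{"plan":{"type":"array"},"grip_force":{"type":"number"}},"required":["plan"]}

```bash
mkdir -p pics; ls; python3 - <<'E'
from station import sensors, grab_frame
import cv2,numpy as np,pickle
for n in ["top","side"]:
    f=grab_frame(n); cv2.imwrite(f"pics/{n}0.png",f["image"][:,:,::-1]); pickle.dump(f,open(f"{n}0.pkl","wb"))
    print(n,f["fx"],f["cx"],f["cy"],np.round(f["R"],3).tolist(),np.round(f["t"],3).tolist())
s=sensors.observe();print(s)
E
```

```text
pics
top 423.5435179352707 314.99523483961934 196.43174911041666 [[-0.003, -1.0, -0.011], [-0.983, 0.005, -0.186], [0.186, 0.011, -0.982]] [-0.06, 0.5, 1.059]
side 429.789414480681 320.0215403833258 191.52049488286897 [[0.902, -0.431, 0.021], [-0.163, -0.385, -0.909], [0.4, 0.816, -0.417]] [-0.466, 0.093, 0.844]
{'time_s': 0.1, 'joints': array([ 1.27316620e+00,  1.16447804e-01,  1.44220569e+00, -2.03399094e-05,
        1.58399254e+00, -3.78027239e-02]), 'qvel': array([ 0.00099089, -0.00220745, -0.00271008, -0.00145221,  0.00164454,
       -0.00149117]), 'tau': array([ 2.17626643e-03, -7.33670497e+01, -6.33795261e+01, -5.04934599e-05,
        5.04842508e-03,  2.28232921e-05]), 'eef_pos': array([0.17343301, 0.65235134, 0.40402482]), 'ee_rot': array([ 1.29548679e-01,  9.91572923e-01, -5.20993797e-04, -7.78939744e-05]), 'ft_force': array([ 0.32638194, -0.07769178, -0.8634782 ]), 'wrist_torque': array([-0.04092399,  0.07514143, -0.02093178]), 'finger_force': 0.0, 'finger_gap': 0.0850433182962356}
```

View pics/top0.png

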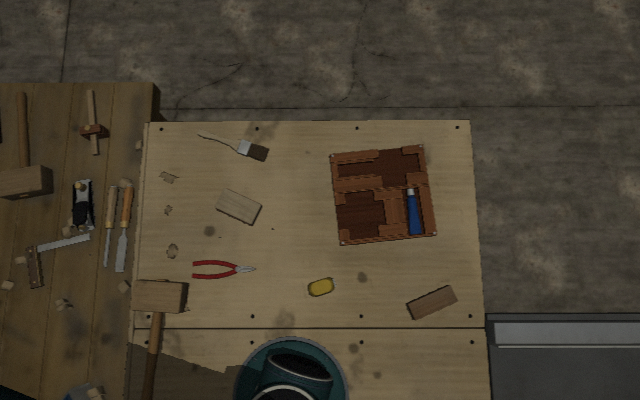

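View pics/side0.png

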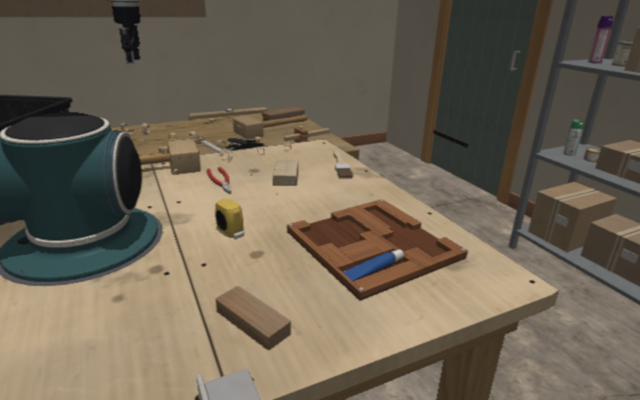

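The top view shows the brush at about (235,146) with its bristles at (258,153), a pale block at (240,207), the tray at (383,195) and the pliers at (223,269). There is also a brown block at (432,302) that is probably a distractor. I'll enlarge these.

```bash
python3 - <<'E'
import cv2
im=cv2.imread("pics/top0.png")
a=cv2.convertScaleAbs(cv2.resize(im[120:240,185:285],None,fx=5,fy=5,interpolation=cv2.INTER_CUBIC),alpha=1.5)
b=cv2.convertScaleAbs(cv2.resize(im[135:255,320:445],None,fx=5,fy=5,interpolation=cv2.INTER_CUBIC),alpha=1.5)
cv2.imwrite("pics/a.png",a);cv2.imwrite("pics/b.png",b)
E
```

```text
(no output)
```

View pics/a.png

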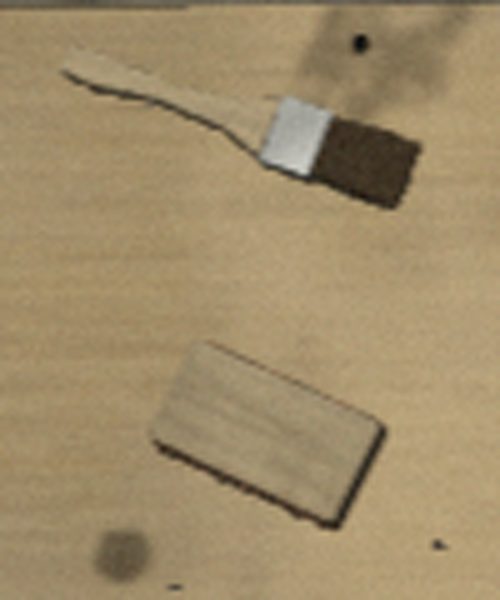

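View pics/b.png

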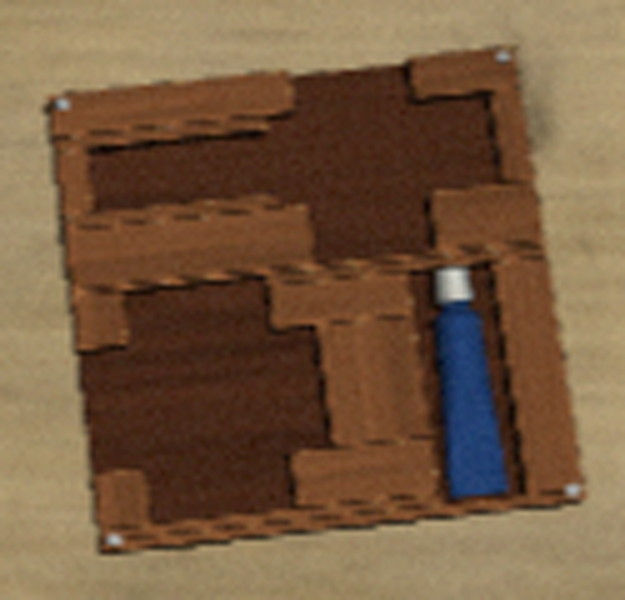

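The brush ferrule's crop corners are (285,97), (333,112), (307,180) and (260,160). Its bristles end at (408,176) and its handle tip is at (65,65). The block's top corners are (207,342), (385,428), (338,525) and (153,440). The tray's corners are (52,98), (515,48), (582,500) and (100,550). The pockets are clear, with the wide end at image right.

```bash
cat >h.py <<'E'
import numpy as np,pickle
def px(f,uv,z):
    d=f["R"].T@np.array([(uv[0]-f["cx"])/f["fx"],(uv[1]-f["cy"])/f["fy"],1]); c=-f["R"].T@f["t"]
    return c+d*(z-c[2])/d[2]
E
python3 - <<'E'
from h import *; import cv2
from scipy.spatial.transform import Rotation as Ro
from station import sensors
f=pickle.load(open("top0.pkl","rb"))
g=lambda pts,off,z:np.array([px(f,((p[0]+.5)/5-.5+off[0],(p[1]+.5)/5-.5+off[1]),z)[:2] for p in pts])
def fit(obj,img):  # rigid
    A,B=np.array(obj,float),img; a,b=A.mean(0),B.mean(0); H=(A-a).T@(B-b)
    th=np.arctan2(H[0,1]-H[1,0],H[0,0]+H[1,1]);R=np.array([[np.cos(th),-np.sin(th)],[np.sin(th),np.cos(th)]])
    t=b-R@a; print(np.round(t,4),round(np.degrees(th),2),"res mm",np.round(1000*(B-A@R.T-t),1).tolist()); return t,R,th
oa=(185,120);ob=(320,135)
print("tray");t,R,th=fit([[.125,.128],[.125,-.128],[-.125,-.128],[-.125,.128]],g([(52,98),(515,48),(582,500),(100,550)],ob,.018))
print("brush pk",t+R@[.075,0],"block pk",t+R@[-.05,.062])
print("brush");tb,Rb,_=fit([[.02,-.022],[.02,-.052],[-.02,-.052],[-.02,-.022],[.02,-.103],[-.02,-.103]],g([(285,97),(333,112),(307,180),(260,160),(420,143),(395,208)],oa,.012))
print("ferrule",tb+Rb@[0,-.037]); print("tip",g([(65,65)],oa,.01),tb+Rb@[0,.103])
print("block");fit([[.0315,.055],[.0315,-.055],[-.0315,-.055],[-.0315,.055]],g([(207,342),(385,428),(338,525),(153,440)],oa,.032))
s=sensors.observe();print(np.round(Ro.from_quat(s["ee_rot"]).as_matrix(),3),s["time_s"])
E
```

```text
tray
[ 0.512  -0.2416] 5.55 res mm [[-2.1, -1.5], [-0.1, -0.0], [1.3, 1.5], [0.9, -0.0]]
brush pk [ 0.58668764 -0.23438106] block pk [ 0.45627904 -0.18475652]
brush
[0.6584 0.1685] -19.8 res mm [[-0.7, -0.5], [0.6, 0.9], [-0.7, 0.7], [0.8, -1.3], [-0.3, 0.4], [0.4, -0.1]]
ferrule [0.64591355 0.133663  ]
tip [[0.68926072 0.26425074]] [0.69333215 0.265388  ]
block
[0.477 0.139] -25.49 res mm [[-2.6, -0.7], [-2.2, 2.7], [3.3, -0.8], [1.5, -1.2]]
[[-0.966  0.257 -0.   ]
 [ 0.257  0.966 -0.001]
 [ 0.    -0.001 -1.   ]] 0.1
```

>>> send_rows([
  {"az": 0.075,"gripper": 0},
  {"az": 0.075},
  {"az": 0.075},
  {"az": 0.075},
  {"az": 0.075},
  {"az": 0.075},
  {"az": 0.075},
  {"az": 0.075},
  {"az": 0.075},
  {"az": 0.075},
  {"az": 0.075},
  {"az": 0.075},
], grip_force=60)

```text
invalid input
```

>>> send_rows([
  {"az": 0.077,"gripper": 0},
  {"az": 0.077},
  {"x": 0},
])

```text
invalid input
```

```bash
cat >go.py <<'E'
import sys,numpy as np
from scipy.spatial.transform import Rotation as Ro
from station import sensors
a=list(map(float,sys.argv[1:5]))  # target x y z phi(deg)
s=sensors.observe();R=Ro.from_quat(s["ee_rot"]).as_matrix()
phi=np.degrees(np.arctan2(R[1,1],R[0,1]))
print("t",round(s["time_s"],2),"pos",np.round(s["eef_pos"],4),"phi",round(phi,2),"gap",round(s["finger_gap"],4),"F",np.round(s["ft_force"],1))
print("tilt",np.round(R[:,2],4),"shift/0.3:",np.round(R.T@(np.array(a[:3])-s["eef_pos"])/.3,4),"az",round((phi-a[3])/90,4))
E
python3 go.py .646 .134 .28 -19.8
```

```text
t 0.1 pos [0.1734 0.6524 0.404 ] phi 75.11 gap 0.085 F [ 0.3 -0.1 -0.9]
tilt [-3.e-04 -1.e-03 -1.e+00] shift/0.3: [-1.9663 -1.2647  0.4147] az 1.0546
```

>>> send_rows([
  {"gripper": 0,"x": 0,"y": 0,"z": 0,"ax": 0,"ay": 0,"az": 0.075},
], grip_force=60)

```text
time_s: 0.18
eef_pos: [0.1734, 0.6524, 0.4042]
ee_rot: [0.186, 0.982, -0.0, -0.0]
ft_force: [-0.6, -0.1, 0.3]
finger_gap: 0.0853
finger_force: 0.0
```

>>> send_rows([
  {"gripper": 0,"x": 0,"y": 0,"z": 0,"ax": 0,"ay": 0,"az": 0.075},
  {"gripper": 0,"x": 0,"y": 0,"z": 0,"ax": 0,"ay": 0,"az": 0.075},
  {"gripper": 0,"x": 0,"y": 0,"z": 0,"ax": 0,"ay": 0,"az": 0.075},
  {"gripper": 0,"x": 0,"y": 0,"z": 0,"ax": 0,"ay": 0,"az": 0.075},
  {"gripper": 0,"x": 0,"y": 0,"z": 0,"ax": 0,"ay": 0,"az": 0.075},
  {"gripper": 0,"x": 0,"y": 0,"z": 0,"ax": 0,"ay": 0,"az": 0.075},
  {"gripper": 0,"x": 0,"y": 0,"z": 0,"ax": 0,"ay": 0,"az": 0.075},
  {"gripper": 0,"x": 0,"y": 0,"z": 0,"ax": 0,"ay": 0,"az": 0.075},
  {"gripper": 0,"x": 0,"y": 0,"z": 0,"ax": 0,"ay": 0,"az": 0.075},
  {"gripper": 0,"x": 0,"y": 0,"z": 0,"ax": 0,"ay": 0,"az": 0.075},
  {"gripper": 0,"x": 0,"y": 0,"z": 0,"ax": 0,"ay": 0,"az": 0.075},
  {"gripper": 0,"x": 0,"y": 0,"z": 0,"ax": 0,"ay": 0,"az": 0.075},
])

```text
time_s: 1.18
eef_pos: [0.1734, 0.6524, 0.4042]
ee_rot: [0.782, 0.623, -0.0, 0.0]
ft_force: [0.2, 0.0, -0.8]
finger_gap: 0.0856
finger_force: 0.0
```

>>> send_rows([
  {"gripper": 0,"x": 0,"y": 0,"z": 0,"ax": 0,"ay": 0,"az": 0.079},
  {"gripper": 0,"x": 0,"y": 0,"z": 0,"ax": 0,"ay": 0,"az": 0},
])

```text
time_s: 1.35
eef_pos: [0.1734, 0.6524, 0.4043]
ee_rot: [0.82, 0.573, -0.0, 0.0]
ft_force: [-0.2, 0.3, 0.6]
finger_gap: 0.0854
finger_force: 0.0
```

```bash
python3 go.py .646 .134 .28 -19.8
```

```text
t 1.35 pos [0.1734 0.6524 0.4043] phi -20.11 gap 0.0854 F [-0.2  0.3  0.6]
tilt [-2.e-04 -6.e-04 -1.e+00] shift/0.3: [-1.0805  2.0735  0.415 ] az -0.0035
```

>>> send_rows([
  {"gripper": 0,"x": -0.054,"y": 0.1037,"z": 0.02,"ax": 0,"ay": 0,"az": 0},
  {"gripper": 0,"x": -0.054,"y": 0.1037,"z": 0.02,"ax": 0,"ay": 0,"az": 0},
  {"gripper": 0,"x": -0.054,"y": 0.1037,"z": 0.02,"ax": 0,"ay": 0,"az": 0},
  {"gripper": 0,"x": -0.054,"y": 0.1037,"z": 0.02,"ax": 0,"ay": 0,"az": 0},
  {"gripper": 0,"x": -0.054,"y": 0.1037,"z": 0.02,"ax": 0,"ay": 0,"az": 0},
  {"gripper": 0,"x": -0.054,"y": 0.1037,"z": 0.02,"ax": 0,"ay": 0,"az": 0},
  {"gripper": 0,"x": -0.054,"y": 0.1037,"z": 0.02,"ax": 0,"ay": 0,"az": 0},
  {"gripper": 0,"x": -0.054,"y": 0.1037,"z": 0.02,"ax": 0,"ay": 0,"az": 0},
  {"gripper": 0,"x": -0.054,"y": 0.1037,"z": 0.02,"ax": 0,"ay": 0,"az": 0},
  {"gripper": 0,"x": -0.054,"y": 0.1037,"z": 0.02,"ax": 0,"ay": 0,"az": 0},
])

```text
time_s: 2.18
eef_pos: [0.4123, 0.3933, 0.3444]
ee_rot: [0.816, 0.577, 0.0, -0.0]
ft_force: [0.9, 0.9, 0.4]
finger_gap: 0.0854
finger_force: 0.0
```

>>> send_rows([
  {"gripper": 0,"x": -0.054,"y": 0.1037,"z": 0.02,"ax": 0,"ay": 0,"az": 0},
  {"gripper": 0,"x": -0.054,"y": 0.1037,"z": 0.02,"ax": 0,"ay": 0,"az": 0},
  {"gripper": 0,"x": -0.054,"y": 0.1037,"z": 0.02,"ax": 0,"ay": 0,"az": 0},
  {"gripper": 0,"x": -0.054,"y": 0.1037,"z": 0.02,"ax": 0,"ay": 0,"az": 0},
  {"gripper": 0,"x": -0.054,"y": 0.1037,"z": 0.02,"ax": 0,"ay": 0,"az": 0},
  {"gripper": 0,"x": -0.054,"y": 0.1037,"z": 0.02,"ax": 0,"ay": 0,"az": 0},
  {"gripper": 0,"x": -0.054,"y": 0.1037,"z": 0.02,"ax": 0,"ay": 0,"az": 0},
  {"gripper": 0,"x": -0.054,"y": 0.1037,"z": 0.02,"ax": 0,"ay": 0,"az": 0},
  {"gripper": 0,"x": -0.054,"y": 0.1037,"z": 0.02,"ax": 0,"ay": 0,"az": 0},
  {"gripper": 0,"x": -0.054,"y": 0.1037,"z": 0.02,"ax": 0,"ay": 0,"az": 0},
  {"gripper": 0,"x": 0,"y": 0,"z": 0,"ax": 0,"ay": 0,"az": 0},
])

```text
time_s: 3.1
eef_pos: [0.6521, 0.1331, 0.2827]
ee_rot: [0.817, 0.576, -0.001, 0.0]
ft_force: [0.4, -0.2, -0.3]
finger_gap: 0.0854
finger_force: 0.0
```

```bash
python3 go.py .646 .134 .172 -19.8; python3 - <<'E'
from station import grab_frame
import cv2
f=grab_frame("wrist");cv2.imwrite("pics/w1.png",f["image"][:,:,::-1])
import pickle;pickle.dump(f,open("w1.pkl","wb"))
E
```

```text
t 3.1 pos [0.6521 0.1331 0.2827] phi -19.65 gap 0.0854 F [ 0.4 -0.2 -0.3]
tilt [-0.0014 -0.0014 -1.    ] shift/0.3: [-0.0034 -0.0199  0.3691] az 0.0016
```

View pics/w1.png

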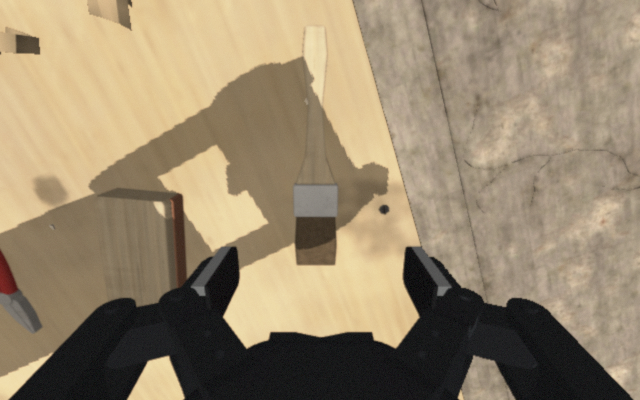

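The wrist view shows the ferrule corners at about (294,184), (337,184), (337,216) and (295,216), and the bristle end at row 264. The brush is vertical in the image and between the fingers. I'll refine its pose from this.

```bash
python3 - <<'E'
from h import *
f=pickle.load(open("w1.pkl","rb"))
P=[px(f,p,.0125)[:2] for p in [(294,184),(337,184),(337,216),(295,216),(335,264),(296,264)]]
print(np.round(P,4)); print("ferrule",np.mean(P[:4],0)); 
y=(P[0]+P[1]-P[4]-P[5]);print("yaw",np.degrees(np.arctan2(-y[0],y[1])), np.linalg.norm(y)/2,np.linalg.norm(P[0]-P[1]))
E
```

```text
[[0.6341 0.1556]
 [0.6696 0.143 ]
 [0.66   0.1147]
 [0.6242 0.1275]
 [0.6425 0.069 ]
 [0.6073 0.0816]]
ferrule [0.6469577  0.13520801]
yaw -20.001742743877244 0.07874525205013826 0.037618505312652345
```

```bash
python3 go.py .6465 .1345 .172 -19.9
```

```text
t 3.15 pos [0.6509 0.1349 0.2832] phi -19.66 gap 0.0856 F [ 0.5  0.1 -0.2]
tilt [-1.8e-03 -5.0e-04 -1.0e+00] shift/0.3: [-0.0058 -0.0126  0.3707] az 0.0027
```

>>> send_rows([
  {"gripper": 0.25,"x": -0.005,"y": -0.013,"z": 0.07,"ax": 0,"ay": 0,"az": 0.003},
  {"gripper": 0.25,"x": 0,"y": 0,"z": 0.08,"ax": 0,"ay": 0,"az": 0},
  {"gripper": 0.25,"x": 0,"y": 0,"z": 0.08,"ax": 0,"ay": 0,"az": 0},
  {"gripper": 0.25,"x": 0,"y": 0,"z": 0.06,"ax": 0,"ay": 0,"az": 0},
  {"gripper": 0.25,"x": 0,"y": 0,"z": 0.04,"ax": 0,"ay": 0,"az": 0},
  {"gripper": 0.25,"x": 0,"y": 0,"z": 0.03,"ax": 0,"ay": 0,"az": 0},
  {"gripper": 0.25,"x": 0,"y": 0,"z": 0,"ax": 0,"ay": 0,"az": 0},
  {"gripper": 0.25,"x": 0,"y": 0,"z": 0,"ax": 0,"ay": 0,"az": 0},
])

```text
time_s: 3.82
eef_pos: [0.6455, 0.1374, 0.1773]
ee_rot: [0.819, 0.574, 0.0, 0.0]
ft_force: [0.6, -0.0, 0.8]
finger_gap: 0.0639
finger_force: 0.0
```

```bash
python3 go.py .6465 .1345 .172 -19.9
```

```text
t 3.82 pos [0.6455 0.1374 0.1773] phi -19.95 gap 0.0639 F [ 0.6 -0.   0.8]
tilt [ 3.e-04  1.e-04 -1.e+00] shift/0.3: [-0.0079  0.0066  0.0175] az -0.0006
```

>>> send_rows([
  {"gripper": 0.25,"x": -0.008,"y": 0.006,"z": 0.017,"ax": 0,"ay": 0,"az": 0},
  {"gripper": 0.25,"x": 0,"y": 0,"z": 0,"ax": 0,"ay": 0,"az": 0},
  {"gripper": 0.7,"x": 0,"y": 0,"z": 0,"ax": 0,"ay": 0,"az": 0},
  {"gripper": 0.7,"x": 0,"y": 0,"z": 0,"ax": 0,"ay": 0,"az": 0},
  {"gripper": 0.7,"x": 0,"y": 0,"z": 0,"ax": 0,"ay": 0,"az": 0},
  {"gripper": 0.7,"x": 0,"y": 0,"z": 0,"ax": 0,"ay": 0,"az": 0},
  {"gripper": 0.7,"x": 0,"y": 0,"z": 0,"ax": 0,"ay": 0,"az": 0},
  {"gripper": 0.7,"x": 0,"y": 0,"z": 0,"ax": 0,"ay": 0,"az": 0},
])

```text
time_s: 4.48
eef_pos: [0.6465, 0.1342, 0.1724]
ee_rot: [0.819, 0.573, 0.0, 0.0]
ft_force: [-1.0, -1.0, 6.3]
finger_gap: 0.0385
finger_force: 61.2
```

```bash
python3 go.py .6465 .1345 .172 -19.9
```

```text
t 4.48 pos [0.6465 0.1342 0.1724] phi -20.01 gap 0.0385 F [-1.  -1.   6.3]
tilt [ 1.1e-03  1.0e-04 -1.0e+00] shift/0.3: [ 0.0009 -0.0003  0.0015] az -0.0013
```

>>> send_rows([
  {"gripper": 0.7,"x": 0,"y": 0,"z": -0.02,"ax": 0,"ay": 0,"az": 0},
  {"gripper": 0.7,"x": 0,"y": 0,"z": -0.06,"ax": 0,"ay": 0,"az": 0},
  {"gripper": 0.7,"x": 0,"y": 0,"z": -0.08,"ax": 0,"ay": 0,"az": 0},
  {"gripper": 0.7,"x": 0,"y": 0,"z": -0.08,"ax": 0,"ay": 0,"az": 0},
  {"gripper": 0.7,"x": 0,"y": 0,"z": -0.06,"ax": 0,"ay": 0,"az": -0.04},
  {"gripper": 0.7,"x": 0,"y": 0,"z": 0,"ax": 0,"ay": 0,"az": -0.06},
  {"gripper": 0.7,"x": 0,"y": 0,"z": 0,"ax": 0,"ay": 0,"az": -0.06},
  {"gripper": 0.7,"x": 0,"y": 0,"z": 0,"ax": 0,"ay": 0,"az": -0.06},
  {"gripper": 0.7,"x": 0,"y": 0,"z": 0,"ax": 0,"ay": 0,"az": -0.06},
  {"gripper": 0.7,"x": 0,"y": 0,"z": 0,"ax": 0,"ay": 0,"az": 0},
  {"gripper": 0.7,"x": 0,"y": 0,"z": 0,"ax": 0,"ay": 0,"az": 0},
])

```text
time_s: 5.4
eef_pos: [0.6462, 0.1343, 0.2618]
ee_rot: [0.675, 0.737, -0.0, -0.0]
ft_force: [0.3, 0.1, -1.7]
finger_gap: 0.0384
finger_force: 60.5
```

```bash
python3 - <<'E'
from h import *
t=np.array([.512,-.2416]);th=np.radians(5.55);R=np.array([[np.cos(th),-np.sin(th)],[np.sin(th),np.cos(th)]])
print(t+R@[.075,-.037])
E
python3 go.py .590 -.271 .24 5.55
```

```text
[ 0.59022684 -0.27117297]
t 5.4 pos [0.6462 0.1343 0.2618] phi 5.02 gap 0.0384 F [ 0.3  0.1 -1.7]
tilt [-1.e-04  0.e+00 -1.e+00] shift/0.3: [-1.3293 -0.3048  0.0726] az -0.0059
```

>>> send_rows([
  {"gripper": 0.7,"x": -0.06,"y": -0.015,"z": 0,"ax": 0,"ay": 0,"az": 0},
  {"gripper": 0.7,"x": -0.11,"y": -0.025,"z": 0,"ax": 0,"ay": 0,"az": 0},
  {"gripper": 0.7,"x": -0.11,"y": -0.025,"z": 0,"ax": 0,"ay": 0,"az": 0},
  {"gripper": 0.7,"x": -0.11,"y": -0.025,"z": 0,"ax": 0,"ay": 0,"az": 0},
  {"gripper": 0.7,"x": -0.11,"y": -0.025,"z": 0,"ax": 0,"ay": 0,"az": 0},
  {"gripper": 0.7,"x": -0.11,"y": -0.025,"z": 0,"ax": 0,"ay": 0,"az": 0},
  {"gripper": 0.7,"x": -0.11,"y": -0.025,"z": 0,"ax": 0,"ay": 0,"az": 0},
  {"gripper": 0.7,"x": -0.11,"y": -0.025,"z": 0,"ax": 0,"ay": 0,"az": 0},
  {"gripper": 0.7,"x": -0.11,"y": -0.025,"z": 0,"ax": 0,"ay": 0,"az": 0},
  {"gripper": 0.7,"x": -0.11,"y": -0.025,"z": 0,"ax": 0,"ay": 0,"az": 0},
  {"gripper": 0.7,"x": -0.11,"y": -0.025,"z": 0,"ax": 0,"ay": 0,"az": 0},
  {"gripper": 0.7,"x": -0.1,"y": -0.025,"z": 0,"ax": 0,"ay": 0,"az": 0},
])

```text
time_s: 6.4
eef_pos: [0.5932, -0.2519, 0.2618]
ee_rot: [0.676, 0.737, -0.0, 0.0]
ft_force: [0.4, -0.5, -0.9]
finger_gap: 0.0387
finger_force: 60.5
```

>>> send_rows([
  {"gripper": 0.7,"x": -0.07,"y": -0.015,"z": 0.03,"ax": 0,"ay": 0,"az": -0.006},
  {"gripper": 0.7,"x": 0,"y": 0,"z": 0.04,"ax": 0,"ay": 0,"az": 0},
  {"gripper": 0.7,"x": 0,"y": 0,"z": 0,"ax": 0,"ay": 0,"az": 0},
  {"gripper": 0.7,"x": 0,"y": 0,"z": 0,"ax": 0,"ay": 0,"az": 0},
])

```text
time_s: 6.73
eef_pos: [0.5911, -0.2711, 0.24]
ee_rot: [0.672, 0.741, -0.0, -0.001]
ft_force: [0.9, -0.4, -0.3]
finger_gap: 0.0385
finger_force: 60.4
```

```bash
python3 go.py .590 -.271 .18 5.55;  python3 - <<'E'
from station import grab_frame
import cv2,numpy as np
f=grab_frame("wrist");cv2.imwrite("pics/w2.png",f["image"][:,:,::-1])
import pickle;pickle.dump(f,open("w2.pkl","wb"))
E
```

```text
t 6.73 pos [ 0.5911 -0.2711  0.24  ] phi 5.59 gap 0.0385 F [ 0.9 -0.4 -0.3]
tilt [-1.3e-03  9.0e-04 -1.0e+00] shift/0.3: [ 0.0003 -0.0033  0.2   ] az 0.0005
```

View pics/w2.png

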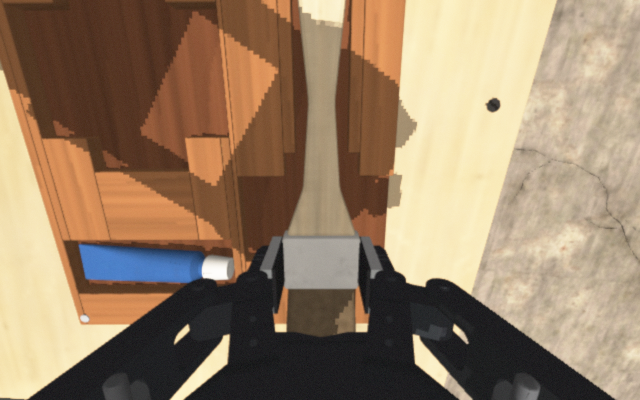

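The wrist view shows the brush held square over its pocket. The handle lies between the handle-pocket walls (columns about 283 and 362 near row 130), and the slot edge is at row 177. I'll check these against the predicted tray edges.

```bash
python3 - <<'E'
from h import *
f=pickle.load(open("w2.pkl","rb"))
t=np.array([.512,-.2416]);th=np.radians(5.55);R=np.array([[np.cos(th),-np.sin(th)],[np.sin(th),np.cos(th)]])
for p in [(85,319),(284,177),(283,130),(362,130),(360,177),(405,50),(403,100),(236,177)]:
    print(p,np.round(1000*R.T@(px(f,p,.018)[:2]-t),1))
for p in [(302,22),(342,22),(285,235),(358,235),(359,290),(285,290)]:
    print("brush",p,np.round(1000*(R.T@(px(f,p,.24-.16)[:2]-t)-[.075,0]),1))
E
```

```text
(85, 319) [-116.9 -122.3]
(284, 177) [49.8 -4. ]
(283, 130) [50.3 27.7]
(362, 130) [102.4  27.7]
(360, 177) [102.4  -4. ]
(405, 50) [126.7  75.3]
(403, 100) [127.9  46.4]
(236, 177) [16.5 -4. ]
brush (302, 22) [-7.2 73.2]
brush (342, 22) [ 8.9 73.2]
brush (285, 235) [-17.4 -19.8]
brush (358, 235) [ 18.9 -19.8]
brush (359, 290) [ 20.6 -51.4]
brush (285, 290) [-18.6 -51.5]
```

>>> send_rows([
  {"gripper": 0.7,"x": 0,"y": 0,"z": 0.05,"ax": 0,"ay": 0,"az": 0},
  {"gripper": 0.7,"x": 0,"y": 0,"z": 0.05,"ax": 0,"ay": 0,"az": 0},
  {"gripper": 0.7,"x": 0,"y": 0,"z": 0.04,"ax": 0,"ay": 0,"az": 0},
  {"gripper": 0.7,"x": 0,"y": 0,"z": 0.03,"ax": 0,"ay": 0,"az": 0},
  {"gripper": 0.7,"x": 0,"y": 0,"z": 0.02,"ax": 0,"ay": 0,"az": 0},
  {"gripper": 0.7,"x": 0,"y": 0,"z": 0.01,"ax": 0,"ay": 0,"az": 0},
  {"gripper": 0.7,"x": 0,"y": 0,"z": 0,"ax": 0,"ay": 0,"az": 0},
  {"gripper": 0.7,"x": 0,"y": 0,"z": 0,"ax": 0,"ay": 0,"az": 0},
])

```text
time_s: 7.45
eef_pos: [0.5913, -0.2715, 0.1809]
ee_rot: [0.671, 0.742, 0.0, 0.0]
ft_force: [0.5, -0.7, -0.5]
finger_gap: 0.0385
finger_force: 60.5
```

```bash
python3 go.py .591 -.271 .179 5.55
```

```text
t 7.45 pos [ 0.5913 -0.2715  0.1809] phi 5.72 gap 0.0385 F [ 0.5 -0.7 -0.5]
tilt [ 3.e-04 -1.e-04 -1.e+00] shift/0.3: [ 0.0017 -0.0009  0.0063] az 0.0019
```

>>> send_rows([
  {"gripper": 0.7,"x": 0,"y": 0,"z": 0.006,"ax": 0,"ay": 0,"az": 0},
  {"gripper": 0.7,"x": 0,"y": 0,"z": 0,"ax": 0,"ay": 0,"az": 0},
  {"gripper": 0.25,"x": 0,"y": 0,"z": 0,"ax": 0,"ay": 0,"az": 0},
  {"gripper": 0.25,"x": 0,"y": 0,"z": 0,"ax": 0,"ay": 0,"az": 0},
  {"gripper": 0.25,"x": 0,"y": 0,"z": 0,"ax": 0,"ay": 0,"az": 0},
  {"gripper": 0.25,"x": 0,"y": 0,"z": 0,"ax": 0,"ay": 0,"az": 0},
  {"gripper": 0.25,"x": 0,"y": 0,"z": -0.03,"ax": 0,"ay": 0,"az": 0},
  {"gripper": 0.25,"x": 0,"y": 0,"z": -0.08,"ax": 0,"ay": 0,"az": 0},
  {"gripper": 0.25,"x": 0,"y": 0,"z": -0.1,"ax": 0,"ay": 0,"az": 0},
  {"gripper": 0,"x": 0,"y": 0,"z": -0.1,"ax": 0,"ay": 0,"az": 0},
  {"gripper": 0,"x": 0,"y": 0,"z": -0.1,"ax": 0,"ay": 0,"az": 0},
  {"gripper": 0,"x": 0,"y": 0,"z": 0,"ax": 0,"ay": 0,"az": 0},
])

```text
time_s: 8.45
eef_pos: [0.5918, -0.2717, 0.3096]
ee_rot: [0.671, 0.742, 0.001, 0.004]
ft_force: [0.4, 0.7, 0.7]
finger_gap: 0.0851
finger_force: 0.0
```

```bash
python3 go.py .477 .139 .28 -25.5; python3 - <<'E'
from station import grab_frame
import cv2,numpy as np
f=grab_frame("wrist");cv2.imwrite("pics/w3.png",f["image"][:,:,::-1])
import pickle;pickle.dump(f,open("w3.pkl","wb"))
E
```

```text
t 8.45 pos [ 0.5918 -0.2717  0.3096] phi 5.73 gap 0.0851 F [0.4 0.7 0.7]
tilt [ 0.0078 -0.0039 -1.    ] shift/0.3: [ 1.4007 -0.2448  0.0904] az 0.347
```

View pics/w3.png

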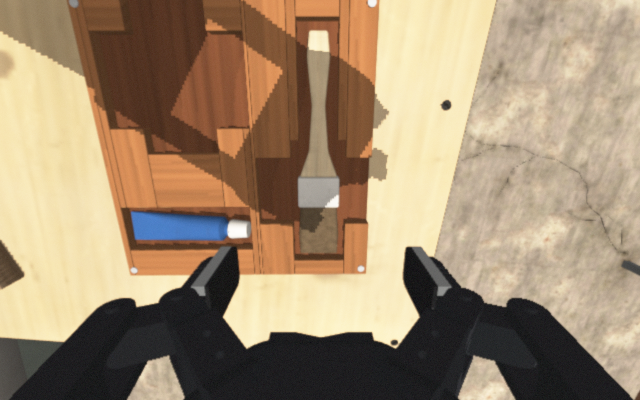

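The brush lies in its pocket, bristles in the wide end, with even margins (ferrule at (318,192)). Next is the block.

>>> send_rows([
  {"gripper": 0,"x": 0,"y": 0,"z": 0,"ax": 0,"ay": 0,"az": 0.07},
  {"gripper": 0,"x": 0,"y": 0,"z": 0,"ax": 0,"ay": 0,"az": 0.07},
  {"gripper": 0,"x": 0,"y": 0,"z": 0,"ax": 0,"ay": 0,"az": 0.07},
  {"gripper": 0,"x": 0,"y": 0,"z": 0,"ax": 0,"ay": 0,"az": 0.07},
  {"gripper": 0,"x": 0,"y": 0,"z": 0,"ax": 0,"ay": 0,"az": 0.067},
  {"gripper": 0,"x": 0,"y": 0,"z": 0,"ax": 0,"ay": 0,"az": 0},
])

```text
time_s: 9.0
eef_pos: [0.591, -0.2713, 0.3012]
ee_rot: [0.847, 0.531, -0.0, -0.0]
ft_force: [-0.4, -0.4, -0.1]
finger_gap: 0.0854
finger_force: 0.0
```

```bash
python3 go.py .477 .139 .30 -25.5; python3 - <<'E'
from h import *
f=pickle.load(open("w3.pkl","rb"))
t=np.array([.512,-.2416]);th=np.radians(5.55);R=np.array([[np.cos(th),-np.sin(th)],[np.sin(th),np.cos(th)]])
for p in [(134,270),(361,269),(372,2)]: print("screw",np.round(1000*R.T@(px(f,p,.018)[:2]-t),1))
for p in [(299,178),(337,178),(338,207),(299,207),(318,31)]: print("brush",np.round(1000*(R.T@(px(f,p,.019)[:2]-t)-[.075,0]),1))
E
```

```text
t 9.0 pos [ 0.591  -0.2713  0.3012] phi -25.81 gap 0.0854 F [-0.4 -0.4 -0.1]
tilt [-1.e-03  5.e-04 -1.e+00] shift/0.3: [ 1.0659 -0.9376  0.0049] az -0.0034
screw [-116.7 -121.1]
screw [ 120.7 -120.3]
screw [118.8 121.2]
brush [-17.3 -22.4]
brush [ 18.6 -22.3]
brush [ 20.1 -51.2]
brush [-17.9 -51.2]
brush [  0.7 100.3]
```

>>> send_rows([
  {"gripper": 0,"x": 0.08,"y": -0.07,"z": 0,"ax": 0,"ay": 0,"az": 0},
  {"gripper": 0,"x": 0.09,"y": -0.08,"z": 0,"ax": 0,"ay": 0,"az": 0},
  {"gripper": 0,"x": 0.09,"y": -0.08,"z": 0,"ax": 0,"ay": 0,"az": 0},
  {"gripper": 0,"x": 0.09,"y": -0.08,"z": 0,"ax": 0,"ay": 0,"az": 0},
  {"gripper": 0,"x": 0.09,"y": -0.08,"z": 0,"ax": 0,"ay": 0,"az": 0},
  {"gripper": 0,"x": 0.09,"y": -0.08,"z": 0,"ax": 0,"ay": 0,"az": 0},
  {"gripper": 0,"x": 0.09,"y": -0.08,"z": 0,"ax": 0,"ay": 0,"az": 0},
  {"gripper": 0,"x": 0.09,"y": -0.08,"z": 0,"ax": 0,"ay": 0,"az": 0},
  {"gripper": 0,"x": 0.09,"y": -0.08,"z": 0,"ax": 0,"ay": 0,"az": 0},
  {"gripper": 0,"x": 0.09,"y": -0.08,"z": 0,"ax": 0,"ay": 0,"az": 0},
  {"gripper": 0,"x": 0.09,"y": -0.08,"z": 0,"ax": 0,"ay": 0,"az": 0},
  {"gripper": 0,"x": 0.085,"y": -0.068,"z": 0,"ax": 0,"ay": 0,"az": 0},
])

```text
time_s: 10.0
eef_pos: [0.4736, 0.1398, 0.3017]
ee_rot: [0.845, 0.535, 0.0, -0.0]
ft_force: [1.2, 0.0, 0.2]
finger_gap: 0.0853
finger_force: 0.0
```

>>> send_rows([
  {"gripper": 0,"x": 0,"y": 0,"z": 0,"ax": 0,"ay": 0,"az": 0},
  {"gripper": 0,"x": 0,"y": 0,"z": 0,"ax": 0,"ay": 0,"az": 0},
])

```text
time_s: 10.17
eef_pos: [0.4742, 0.1394, 0.3016]
ee_rot: [0.844, 0.536, -0.0, -0.0]
ft_force: [0.0, -0.7, -1.0]
finger_gap: 0.0852
finger_force: 0.0
```

```bash
python3 - <<'E'
from station import grab_frame
import cv2,numpy as np
f=grab_frame("wrist");cv2.imwrite("pics/w4.png",f["image"][:,:,::-1])
import pickle;pickle.dump(f,open("w4.pkl","wb"))
E
python3 go.py .477 .139 .176 -25.5
```

```text
t 10.22 pos [0.4746 0.1385 0.3016] phi -25.26 gap 0.0848 F [ 0.8 -0.8  0.6]
tilt [-3.e-04 -3.e-04 -1.e+00] shift/0.3: [0.0052 0.0065 0.4186] az 0.0026
```

View pics/w4.png

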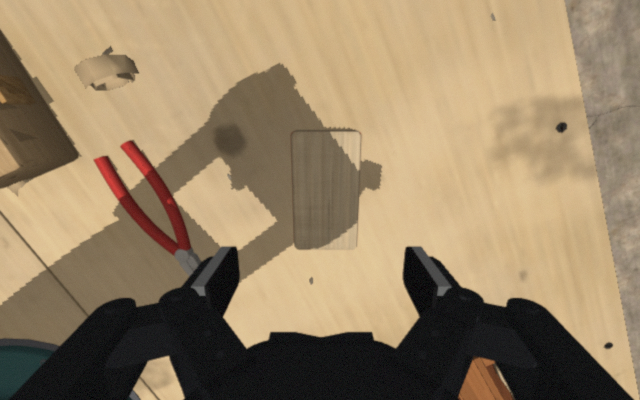

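The block's outline corners are about (292,130), (360,131), (358,249) and (294,249). It is upright in the image, so the yaw matches. The pliers are at the left and clear of the fingers.

```bash
python3 - <<'E'
from h import *
f=pickle.load(open("w4.pkl","rb"))
P=[px(f,p,.032)[:2] for p in [(292,130),(360,131),(358,249),(294,249)]]
print("block c",np.mean(P,0),np.linalg.norm(P[0]-P[1]),np.linalg.norm(P[1]-P[2]))
y=P[0]+P[1]-P[2]-P[3];print("yaw",np.degrees(np.arctan2(-y[0],y[1])))
E
python3 go.py .477 .139 .176 -25.5
```

```text
block c [0.48048005 0.14424787] 0.05615873248111075 0.10773527521475004
yaw -24.88028340712749
t 10.22 pos [0.4746 0.1385 0.3016] phi -25.26 gap 0.0848 F [ 0.8 -0.8  0.6]
tilt [-3.e-04 -3.e-04 -1.e+00] shift/0.3: [0.0052 0.0065 0.4186] az 0.0026
```

>>> send_rows([
  {"gripper": 0,"x": 0.021,"y": 0.01,"z": 0.05,"ax": 0,"ay": 0,"az": 0},
  {"gripper": 0,"x": 0,"y": 0,"z": 0.08,"ax": 0,"ay": 0,"az": 0},
  {"gripper": 0,"x": 0,"y": 0,"z": 0.08,"ax": 0,"ay": 0,"az": 0},
  {"gripper": 0,"x": 0,"y": 0,"z": 0.06,"ax": 0,"ay": 0,"az": 0},
  {"gripper": 0,"x": 0,"y": 0,"z": 0.05,"ax": 0,"ay": 0,"az": 0},
  {"gripper": 0,"x": 0,"y": 0,"z": 0.04,"ax": 0,"ay": 0,"az": 0},
  {"gripper": 0,"x": 0,"y": 0,"z": 0.03,"ax": 0,"ay": 0,"az": 0},
  {"gripper": 0,"x": 0,"y": 0,"z": 0.02,"ax": 0,"ay": 0,"az": 0},
  {"gripper": 0,"x": 0,"y": 0,"z": 0.01,"ax": 0,"ay": 0,"az": 0},
  {"gripper": 0,"x": 0,"y": 0,"z": 0,"ax": 0,"ay": 0,"az": 0},
])

```text
time_s: 11.05
eef_pos: [0.4803, 0.1424, 0.1756]
ee_rot: [0.846, 0.534, -0.0, -0.0]
ft_force: [-0.3, -0.1, -0.8]
finger_gap: 0.0852
finger_force: 0.0
```

>>> send_rows([
  {"gripper": 0.5,"x": 0,"y": 0,"z": 0,"ax": 0,"ay": 0,"az": 0},
  {"gripper": 0.5,"x": 0,"y": 0,"z": 0,"ax": 0,"ay": 0,"az": 0},
  {"gripper": 0.5,"x": 0,"y": 0,"z": 0,"ax": 0,"ay": 0,"az": 0},
  {"gripper": 0.5,"x": 0,"y": 0,"z": 0,"ax": 0,"ay": 0,"az": 0},
  {"gripper": 0.5,"x": 0,"y": 0,"z": 0,"ax": 0,"ay": 0,"az": 0},
  {"gripper": 0.5,"x": 0,"y": 0,"z": 0,"ax": 0,"ay": 0,"az": 0},
])

```text
time_s: 11.55
eef_pos: [0.4805, 0.1426, 0.1768]
ee_rot: [0.846, 0.534, 0.001, 0.0]
ft_force: [-0.9, -1.2, 6.4]
finger_gap: 0.0589
finger_force: 65.4
```

```bash
python3 go.py .480 .143 .176 -25
```

```text
t 11.55 pos [0.4805 0.1426 0.1768] phi -25.5 gap 0.0589 F [-0.9 -1.2  6.4]
tilt [ 1.5e-03  3.0e-04 -1.0e+00] shift/0.3: [ 0.0004 -0.0021  0.0028] az -0.0055
```

Gripped at 59 mm. Next I'll lift, then turn to phi ≈ -84.5.

>>> send_rows([
  {"gripper": 0.5,"x": 0,"y": 0,"z": -0.02,"ax": 0,"ay": 0,"az": 0},
  {"gripper": 0.5,"x": 0,"y": 0,"z": -0.06,"ax": 0,"ay": 0,"az": 0},
  {"gripper": 0.5,"x": 0,"y": 0,"z": -0.08,"ax": 0,"ay": 0,"az": 0},
  {"gripper": 0.5,"x": 0,"y": 0,"z": -0.08,"ax": 0,"ay": 0,"az": 0.06},
  {"gripper": 0.5,"x": 0,"y": 0,"z": -0.06,"ax": 0,"ay": 0,"az": 0.07},
  {"gripper": 0.5,"x": 0,"y": 0,"z": 0,"ax": 0,"ay": 0,"az": 0.075},
  {"gripper": 0.5,"x": 0,"y": 0,"z": 0,"ax": 0,"ay": 0,"az": 0.075},
  {"gripper": 0.5,"x": 0,"y": 0,"z": 0,"ax": 0,"ay": 0,"az": 0.075},
  {"gripper": 0.5,"x": 0,"y": 0,"z": 0,"ax": 0,"ay": 0,"az": 0.075},
  {"gripper": 0.5,"x": 0,"y": 0,"z": 0,"ax": 0,"ay": 0,"az": 0.075},
  {"gripper": 0.5,"x": 0,"y": 0,"z": 0,"ax": 0,"ay": 0,"az": 0.075},
  {"gripper": 0.5,"x": 0,"y": 0,"z": 0,"ax": 0,"ay": 0,"az": 0.075},
])

```text
time_s: 12.55
eef_pos: [0.4801, 0.1426, 0.2663]
ee_rot: [0.999, 0.046, 0.0, -0.0]
ft_force: [0.5, -0.1, -1.1]
finger_gap: 0.059
finger_force: 64.8
```

>>> send_rows([
  {"gripper": 0.5,"x": 0,"y": 0,"z": 0,"ax": 0,"ay": 0,"az": 0},
])

```text
time_s: 12.63
eef_pos: [0.4801, 0.1426, 0.2663]
ee_rot: [0.999, 0.045, 0.0, -0.0]
ft_force: [-0.9, -0.3, -1.6]
finger_gap: 0.0591
finger_force: 64.8
```

```bash
python3 go.py .457 -.185 .25 -84.5
```

```text
t 12.63 pos [0.4801 0.1426 0.2663] phi -84.79 gap 0.0591 F [-0.9 -0.3 -1.6]
tilt [ 3.e-04  1.e-04 -1.e+00] shift/0.3: [-0.1758  1.0803  0.0541] az -0.0033
```

>>> send_rows([
  {"gripper": 0.5,"x": -0.01,"y": 0.06,"z": 0,"ax": 0,"ay": 0,"az": 0},
  {"gripper": 0.5,"x": -0.016,"y": 0.1,"z": 0,"ax": 0,"ay": 0,"az": 0},
  {"gripper": 0.5,"x": -0.016,"y": 0.1,"z": 0,"ax": 0,"ay": 0,"az": 0},
  {"gripper": 0.5,"x": -0.016,"y": 0.1,"z": 0,"ax": 0,"ay": 0,"az": 0},
  {"gripper": 0.5,"x": -0.016,"y": 0.1,"z": 0,"ax": 0,"ay": 0,"az": 0},
  {"gripper": 0.5,"x": -0.016,"y": 0.1,"z": 0,"ax": 0,"ay": 0,"az": 0},
  {"gripper": 0.5,"x": -0.016,"y": 0.1,"z": 0,"ax": 0,"ay": 0,"az": 0},
  {"gripper": 0.5,"x": -0.016,"y": 0.1,"z": 0,"ax": 0,"ay": 0,"az": 0},
  {"gripper": 0.5,"x": -0.016,"y": 0.1,"z": 0,"ax": 0,"ay": 0,"az": 0},
  {"gripper": 0.5,"x": -0.016,"y": 0.1,"z": 0,"ax": 0,"ay": 0,"az": 0},
  {"gripper": 0.5,"x": -0.016,"y": 0.1,"z": 0,"ax": 0,"ay": 0,"az": 0},
  {"gripper": 0.5,"x": -0.006,"y": 0.02,"z": 0,"ax": 0,"ay": 0,"az": 0},
])

```text
time_s: 13.63
eef_pos: [0.4585, -0.1882, 0.2662]
ee_rot: [0.999, 0.05, 0.0, 0.001]
ft_force: [0.3, 0.4, -1.2]
finger_gap: 0.0589
finger_force: 65.0
```

>>> send_rows([
  {"gripper": 0.5,"x": 0,"y": 0,"z": 0.02,"ax": 0,"ay": 0,"az": 0},
  {"gripper": 0.5,"x": 0,"y": 0,"z": 0.02,"ax": 0,"ay": 0,"az": 0},
  {"gripper": 0.5,"x": 0,"y": 0,"z": 0,"ax": 0,"ay": 0,"az": 0},
])

```text
time_s: 13.88
eef_pos: [0.4587, -0.1841, 0.2522]
ee_rot: [0.999, 0.049, -0.001, -0.001]
ft_force: [0.2, -0.1, -1.8]
finger_gap: 0.0589
finger_force: 64.9
```

```bash
python3 - <<'E'
from station import grab_frame
import cv2,numpy as np
f=grab_frame("wrist");cv2.imwrite("pics/w5.png",f["image"][:,:,::-1])
import pickle;pickle.dump(f,open("w5.pkl","wb"))
E
python3 go.py .457 -.185 .184 -84.5
```

```text
t 13.93 pos [ 0.4589 -0.184   0.2528] phi -84.33 gap 0.0588 F [-0.2  0.3 -0.7]
tilt [-1.3e-03  8.0e-04 -1.0e+00] shift/0.3: [-0.0063  0.0029  0.2294] az 0.0019
```

View pics/w5.png

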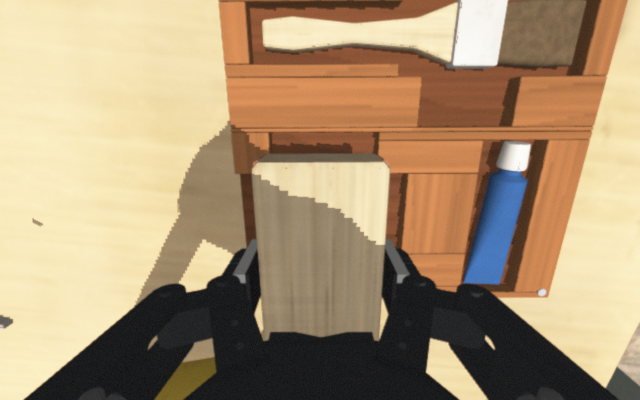

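The block is held over its pocket. Its far end's lower edge is at row 154 (columns about 262–380) and the upper edge at row about 162. The pocket's far rim is at row 132. I'll check the fit numerically.

```bash
python3 - <<'E'
from h import *
f=pickle.load(open("w5.pkl","rb"))
t=np.array([.512,-.2416]);th=np.radians(5.55);R=np.array([[np.cos(th),-np.sin(th)],[np.sin(th),np.cos(th)]])
g=lambda p,z:np.round(1000*(R.T@(px(f,p,z)[:2]-t)-[-.05,.062]),1)
for p in [(270,132),(378,133),(542,292)]: print("tray rel pocket",p,g(p,.018))
for p in [(262,154),(380,154)]: print("bot",g(p,.076))
for p in [(253,162),(388,163),(264,330),(380,330)]: print("top",g(p,.108))
E
```

```text
tray rel pocket (270, 132) [63.  37.8]
tray rel pocket (378, 133) [ 62.4 -38.2]
tray rel pocket (542, 292) [ -67.5 -183.5]
bot [55.6 32.2]
bot [ 55.7 -28.4]
top [56.9 29.3]
top [ 56.5 -25.1]
top [-25.6  29.6]
top [-25.5 -27. ]
```

>>> send_rows([
  {"gripper": 0.5,"x": 0,"y": 0.005,"z": 0.03,"ax": 0,"ay": 0,"az": 0},
  {"gripper": 0.5,"x": 0,"y": 0,"z": 0.05,"ax": 0,"ay": 0,"az": 0},
  {"gripper": 0.5,"x": 0,"y": 0,"z": 0.05,"ax": 0,"ay": 0,"az": 0},
  {"gripper": 0.5,"x": 0,"y": 0,"z": 0.04,"ax": 0,"ay": 0,"az": 0},
  {"gripper": 0.5,"x": 0,"y": 0,"z": 0.03,"ax": 0,"ay": 0,"az": 0},
  {"gripper": 0.5,"x": 0,"y": 0,"z": 0.02,"ax": 0,"ay": 0,"az": 0},
  {"gripper": 0.5,"x": 0,"y": 0,"z": 0.01,"ax": 0,"ay": 0,"az": 0},
  {"gripper": 0.5,"x": 0,"y": 0,"z": 0,"ax": 0,"ay": 0,"az": 0},
  {"gripper": 0.5,"x": 0,"y": 0,"z": 0,"ax": 0,"ay": 0,"az": 0},
])

```text
time_s: 14.68
eef_pos: [0.4593, -0.1866, 0.1852]
ee_rot: [0.999, 0.048, 0.0, 0.0]
ft_force: [0.4, 0.6, -1.0]
finger_gap: 0.0587
finger_force: 65.0
```

```bash
python3 go.py .458 -.186 .1825 -84.5
```

```text
t 14.68 pos [ 0.4593 -0.1866  0.1852] phi -84.45 gap 0.0587 F [ 0.4  0.6 -1. ]
tilt [ 4.e-04 -2.e-04 -1.e+00] shift/0.3: [-0.004  -0.0024  0.009 ] az 0.0005
```

>>> send_rows([
  {"gripper": 0.5,"x": 0,"y": 0,"z": 0.007,"ax": 0,"ay": 0,"az": 0},
  {"gripper": 0.5,"x": 0,"y": 0,"z": 0,"ax": 0,"ay": 0,"az": 0},
  {"gripper": 0.14,"x": 0,"y": 0,"z": 0,"ax": 0,"ay": 0,"az": 0},
  {"gripper": 0.14,"x": 0,"y": 0,"z": 0,"ax": 0,"ay": 0,"az": 0},
  {"gripper": 0.14,"x": 0,"y": 0,"z": 0,"ax": 0,"ay": 0,"az": 0},
  {"gripper": 0.14,"x": 0,"y": 0,"z": 0,"ax": 0,"ay": 0,"az": 0},
  {"gripper": 0.14,"x": 0,"y": 0,"z": -0.03,"ax": 0,"ay": 0,"az": 0},
  {"gripper": 0.14,"x": 0,"y": 0,"z": -0.08,"ax": 0,"ay": 0,"az": 0},
  {"gripper": 0.14,"x": 0,"y": 0,"z": -0.1,"ax": 0,"ay": 0,"az": 0},
  {"gripper": 0.14,"x": 0,"y": 0,"z": -0.1,"ax": 0,"ay": 0,"az": 0},
  {"gripper": 0.14,"x": 0,"y": 0,"z": -0.1,"ax": 0,"ay": 0,"az": 0},
  {"gripper": 0.14,"x": 0,"y": 0,"z": 0,"ax": 0,"ay": 0,"az": 0},
])

```text
time_s: 15.68
eef_pos: [0.4597, -0.1868, 0.3127]
ee_rot: [0.999, 0.048, 0.004, 0.002]
ft_force: [0.5, -0.4, 1.0]
finger_gap: 0.0736
finger_force: 0.0
```

>>> send_rows([
  {"gripper": 0.14,"x": 0,"y": 0,"z": -0.1,"ax": 0,"ay": 0,"az": 0},
  {"gripper": 0.14,"x": -0.1,"y": 0,"z": -0.08,"ax": 0,"ay": 0,"az": 0},
  {"gripper": 0.14,"x": -0.1,"y": 0,"z": 0,"ax": 0,"ay": 0,"az": 0},
  {"gripper": 0.14,"x": -0.1,"y": 0,"z": 0,"ax": 0,"ay": 0,"az": 0},
  {"gripper": 0.14,"x": 0,"y": 0,"z": 0,"ax": 0,"ay": 0,"az": 0},
])

```text
time_s: 16.1
eef_pos: [0.3664, -0.1952, 0.3609]
ee_rot: [0.999, 0.048, 0.001, 0.001]
ft_force: [-0.5, -0.5, 0.3]
finger_gap: 0.0731
finger_force: 0.0
```

```bash
python3 - <<'E'
from station import grab_frame
import cv2
f=grab_frame("side");a=cv2.resize(f["image"][180:310,270:480,::-1],None,fx=3,fy=3,interpolation=cv2.INTER_CUBIC)
f=grab_frame("wrist");b=f["image"][:,:,::-1]
cv2.imwrite("pics/w6.png",b);cv2.imwrite("pics/s6.png",a)
import pickle;pickle.dump(f,open("w6.pkl","wb"))
E
python3 go.py .458 -.186 .3 -84.5
```

```text
t 16.2 pos [ 0.3689 -0.1953  0.3606] phi -84.53 gap 0.0731 F [-0.1 -0.5 -0.1]
tilt [ 0.0018 -0.001  -1.    ] shift/0.3: [ 0.2984 -0.0027  0.2025] az -0.0003
```

View pics/w6.png

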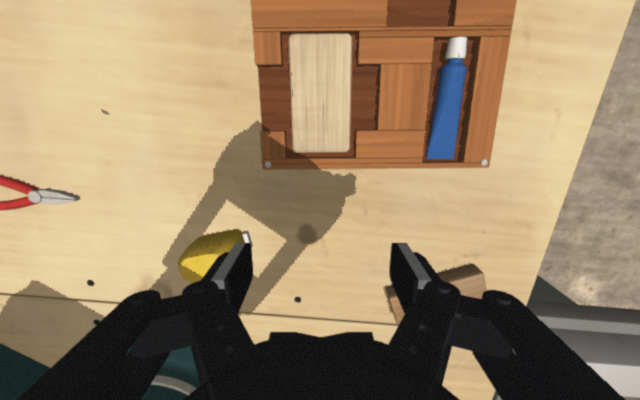

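View pics/s6.png

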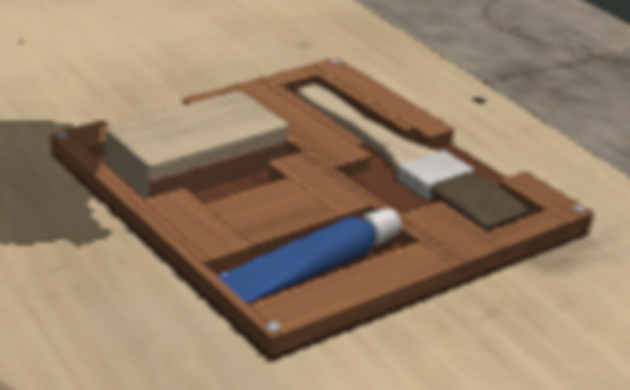

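Both items look seated. In the wrist view the block's top spans (289–352, 33–152), and the brush is flat in its pocket with the bristles at the wide end. I'll check the block's height and position, then hand in.

```bash
python3 - <<'E'
from h import *
f=pickle.load(open("w6.pkl","rb"))
t=np.array([.512,-.2416]);th=np.radians(5.55);R=np.array([[np.cos(th),-np.sin(th)],[np.sin(th),np.cos(th)]])
P=np.array([1000*(R.T@(px(f,p,.038)[:2]-t)-[-.05,.062]) for p in [(290,33),(352,33),(354,152),(292,153)]])
c=P.mean(0);print(P.round(1).tolist(),c.round(1))
if abs(c[0])<8 and abs(c[1])<8:
    from station import workorder; print(workorder.job_done())
E
```

```text
[[56.0, 26.9], [55.9, -30.2], [-53.2, -35.5], [-54.1, 28.6]] [ 1.2 -2.6]
the job is handed in; nothing more can be done
None
```

The brush and the sanding block are both flat in their pockets and released, with the brush's bristles in the wide end; the glue tube and pliers were never touched, and the job was handed in at about 16 s (no verdict was returned).

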